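# Prove the amplifier dead and hold its valve-cage lid open

## Robot

A 7-joint arm with a two-finger parallel gripper is mounted at the origin on the work surface. World frame = base frame: x ahead of the robot, y to its left, z up, the work surface at z = 0. Lengths are in mm, angles in rad, forces in N, time in s.
With the tool pointing down it reaches from about 400 to 875 mm from the base axis. Payload 4.4 kg.
Tool frame: the origin (TCP) lies at the very end of the fingers, on their centre line; the grasp point (between the pads) lies 19 mm behind it; z points along the fingers, y is the direction in which the jaws open and shut (so a half turn about z gives the same grasp; the last joint's range is limited). The gripper opens to 85 mm and grips with 20 to 120 N. Pads are 22 mm wide; open, the fingers measure 114 mm over their backs; the gripper's body (76 mm by 85 mm) begins 54 mm behind the grasp point. The pads swing forward as they close: fully open they stand 13 mm farther back than shut.
Start: joints at [1.05, 0.628, 0.038, 1.517, -0.027, 0.996, -0.02], TCP at [285.563, -583.928, 195.713] pointing down, gripper open.
Joint ranges: [-3.06, 3.06], [-0.37, 2.12], [-1.25, 1.32], [0.18, 2.47], [-1.1, 4.24], [0.23, 1.98], [-2.94, 2.94]. Speed limits (rad/s): [2.57, 2.57, 3.14, 3.14, 3.14, 3.14, 3.14].

## Interface

Orientations are given as [roll, pitch, yaw] about the fixed x, y, z axes, in that order (R = Rz(yaw) Ry(pitch) Rx(roll)).
In Python, from cell import ctrl gives the robot as it stands.
- The arm moves only by the shell command python3 -m crank 'ROWS' [OPENING]. ROWS is JSON, a list that holds one entry, the list of rows, each a list of 6 numbers: the shift along the tool's x, y, z in units of 30 mm (1.0 is 30 mm), then the turn, a rotation vector about the tool's x, y, z in units of 6 degrees (1.0 is 6 degrees). In form: [[[tx, ty, tz, rx, ry, rz], ...]]. A call has 1 to 12 rows; each row shifts and turns the pose as measured when the row begins, along the tool's axes as they then stand; what a row does not reach is not made up. A row lasts 1/12 s, in which the tool goes at most 41.7 mm and 7.16 degrees, less where a joint would pass 70% of its speed; a pose out of reach is approached as far as the arm can. A call is refused whole if a number of a shift passes 1 or a number of a turn 1, either way. A call with a gripper value outside its range is refused whole. OPENING is the gripper command: -1 is fully open, 1 is shut, values between are in proportion, set as the call begins (- or left out, the last holds). The fingers move at their own pace and stop on an object; the grip force is fixed at half the most. Time passes only in rows, so rows that do not move let the fingers close. It gives the time, the measured TCP pose, the force and the opening at its end, in the units of the state.
- ctrl.read_state(): the state, without advancing time (a new reading comes with each control period).
- ctrl.get_image(name): name is "scene" or "top"; returns a dict with "color" (400x640x3 uint8, red, green, blue), "depth" (400x640 float32, mm along the optical axis (not along the pixel's ray), 0 where there is no reading), "camera_matrix" (3x3 intrinsics, pixels), "k1" (the pictures are not rectified: a ray, as slopes to the right and down, at radius r is drawn at 1 + k1 r^2 times it, then the intrinsics apply), "R" (3x3) and "t" (3): a world point X has camera coordinates R X + t. Camera axes: x right, y down, z forward; pixel columns grow to the right and rows downward; lengths in mm; the calibration is good to about 2 mm. A picture is of the moment at which its call begins.
- ctrl.finish_job(): hands the job in, once; it reports no verdict.
Trained networks look in a picture, given as the dict that the camera call returned (one of the last four; its "shot" number tells which), for a name from the list of things; names that differ only in an ending like _2 or _b are one class to them, and where a whole thing is asked for, a point or a joint stands for the part that bears it (a point fixed in the world has none). Each returns a list of dicts, best first, with "conf" (0 to 1); they miss things now and then, are a little off and sometimes report something else, mostly with a low value. They report only what shows in the picture. A call takes as long as a camera call. They do not tell look-alikes from the thing itself.
- ctrl.search_frame(query, picture): "extent" ([centre column, centre row, width, height] in pixels, round what is visible of it).
The state is a dict: "clock": time; "qpos": joint angles; "qd": joint speeds; "tau": joint torques, N m; "eef_pos": TCP position; "tool_rot": TCP orientation; "force": force on the tool from outside, world axes, zero at the start; "torque": the same for the moment, N m; "width": finger opening in mm.
Only numpy, scipy, OpenCV 4.12 (cv2) and the standard library are available. Lean on these libraries where they do the work, as an engineer would, in place of code of your own. Each camera call takes 0.05 s, during which the arm holds its last target. There are 200 camera calls.

## Task

Before the amplifier is opened, prove it dead: take the yellow neon tester out of its wooden block, rest its tip for a moment on the brass top of the red test post and then on that of the black one, and stand the tester back in its hole. Then lift the lid of the valve cage to 60 degrees open, give or take 5; it has no stay and would fall shut, so finish with the gripper still holding it there so that I can change a valve. Leave everything else on the desk where it is.

Things in the scene. Friction and masses are not known exactly. Their poses are not given: they have to be found in the camera images.
- chassis: valve amplifier, fixed to the desk: grey steel chassis 220 (x) by 360 (y) by 50 mm high, origin under its centre, front panel towards -x. On its deck: in the middle a valve cage of dark upright bars (x -50 to +100, y -90 to +90 mm, up to z 135 mm) under a blue slotted lid; on the left (+y) a transformer up to z 128 mm and a small choke; on the right (-y) a light brown terminal strip 170 by 44 by 6 mm with the two test posts
- lid (a joint): opening angle of the cage's blue lid in rad: 0 shut, grows as its front edge is lifted, 60 degrees = 1.047. No stay and almost no friction: let go below 90 degrees it falls shut; it can go on to 1.9. Mass 0.28 to 0.46 kg; lifting it by the handle takes about 1.2 to 2 N
- lid_handle (a point): middle of the grip bar of the lid's chrome bow handle: round bar of 10 mm diameter along the lid's y, 110 mm between the centres of its two legs, standing 45 mm in front of the lid's front skirt (40 mm clear gap), 132 mm above the desk with the lid shut, 82 mm above the chassis deck; 200 mm from the hinge axis. Its frame turns with the lid: x in the lid's plane from handle to hinge, y along bar and hinge, z off the lid's upper face
- lid_hinge (a point): point on the lid's hinge axis at the middle of its width, along the rear (+x) edge of the cage, 137 mm above the desk; y along the axis. The handle goes up and back round it
- post_red: fixed test post on the terminal strip: red collar 26 mm across and 12 mm high with a brass head 14 mm across and 10 mm high on it; origin under its centre, z up
- post_red_top (a point): centre of the flat brass top (14 mm across) of the red test post, 78 mm above the desk
- post_black: fixed test post on the terminal strip like the red one, with a black collar; origin under its centre. Which of the two is nearer to the robot changes; they are 60 to 115 mm apart
- post_black_top (a point): centre of the flat brass top (14 mm across) of the black test post, 78 mm above the desk
- tester: yellow neon voltage tester, loose, 0.05 to 0.08 kg, 149 mm long, standing upright in the wooden block with its tip down. Origin at the tip, z along it towards the handle: thin shaft (7 mm across at most, steel tip 5 mm) z 0 to 60 mm; finger guard 26 mm across z 60 to 68 mm; round handle 20 mm across z 68 to 145 mm; steel cap to 149 mm
- tester_tip (a point): the tester's steel tip, 5 mm across
- block: wooden tool block, fixed, 60 (x) by 130 (y) by 70 mm high, origin under its centre, with three holes along y: the tester's in the middle and two empty small ones. It stands left or right of the amplifier
- block_hole0 (a point): mouth of the middle hole, in the block's top at 70 mm: 15 mm across, 65 mm deep. The tester hangs in it by its finger guard, which rests on the block's top, tip 10 mm above the desk
- valve1: glass valve, 95 mm tall, 33 to 40 mm across, loose, upright in the slotted wooden stand (56 by 226 by 35 mm) along the back of the desk; bystander; origin under its centre
- valve2: glass valve, 95 mm tall, 33 to 40 mm across, loose, upright in the slotted wooden stand (56 by 226 by 35 mm) along the back of the desk; bystander; origin under its centre
- valve3: glass valve, 95 mm tall, 33 to 40 mm across, loose, upright in the slotted wooden stand (56 by 226 by 35 mm) along the back of the desk; bystander; origin under its centre
- valve4: glass valve, 95 mm tall, 33 to 40 mm across, loose, upright in the slotted wooden stand (56 by 226 by 35 mm) along the back of the desk; bystander; origin under its centre
- coil_plug: brass coil plug, 34 mm across, 48 mm tall, upright on the cork; bystander; origin under its centre
- panel_knob: chrome panel knob, 42 mm across, 22 mm high, on the cork; bystander; origin under its centre
- fuse_holder: red bakelite fuse holder, 62 by 24 by 20 mm, on the cork; bystander; origin under its centre
- screwdriver: steel screwdriver with a red handle lying on the cork to the left of the amplifier; origin at its middle; bystander
Mind the look-alikes: they are no part of the job. Several things have the shape of the tester; the one meant has the colours described above.

How it is judged (in metres and radians):
On the way, in this order (a step that is already met when the one before it is completed fails the run):
1. the held tester's tip rests on the brass top of the red post (contact force between tester and post_red above 0.3 N and distance between tester_tip and post_red_top below 0.009 m and contact force between the fingers and tester above 1 N), for 0.2 s.
2. the held tester's tip rests on the brass top of the black post (contact force between tester and post_black above 0.3 N and distance between tester_tip and post_black_top below 0.009 m and contact force between the fingers and tester above 1 N), for 0.2 s.
3. the tester stands in the block's middle hole again, let go (horizontal distance between tester_tip and block_hole0 below 0.008 m and z of tester_tip in the frame of block below 0.013 m and angle between tester's own z axis and vertical below 0.15 rad and contact force between the fingers and tester below 0.05 N), for 0.3 s.
4. the gripper has lifted the lid to 60 degrees, within 5 (value of joint lid between 0.96 and 1.134 rad and contact force between the fingers and lid above 0.3 N), for 0.3 s.
At the end, for the whole second after the job is handed in: Lid still at 55 to 65 degrees (0.960 to 1.134 rad), fingers on it (over 0.3 N); tester upright in the middle hole (tip within 8 mm of its axis, guard within 3 mm of the block top, tilt under 0.15 rad), untouched; valves and small things within 20 mm of their starts (all of step 3 and all of step 4 and velocity of joint lid between -0.1 and 0.1 rad/s and distance of each of valve1, valve2, valve3, valve4, coil_plug, panel_knob, fuse_holder, screwdriver from where it was at the start of the episode below 0.02 m); the arm keeps its last pose, push and grip.
It fails at once if a valve or another thing lying on the desk is moved by more than 20 mm (distance of any of valve1, valve2, valve3, valve4, coil_plug, panel_knob, fuse_holder, screwdriver from where it was at the start of the episode above 0.02 m).
It fails at once if the lid is lifted while the tester is out of its hole (value of joint lid above 0.15 rad and z of tester_tip in the frame of block above 0.03 m).
It also fails if it takes over 72 s, if anything falls off the work surface, if the arm or the gripper's body presses on something with over 40 N, if the wrist force passes 120 N, or if a joint passes its speed limit or range.

## Working session

There is one attempt and no reset: what is moved stays moved. The work goes in short steps, Python scripts to look and compute and a shell command to move; the robot and the scene stay as the last step left them, time stands still between calls to the robot, and variables do not carry over. Pictures are saved under pics/ and viewed, about 8 in all and at most 12, crops included, and the job is handed in when it is done.

```bash
ls; mkdir -p pics; cat > h.py <<'E'
import numpy as np, cv2
from scipy.spatial.transform import Rotation as Ro
from cell import ctrl
def ray(p,u,v):
    K=p["camera_matrix"];k=p["k1"]
    d=np.array([(u-K[0,2])/K[0,0],(v-K[1,2])/K[1,1]]);s=d.copy()
    for _ in range(20): s=d/(1+k*(s@s))
    return np.array([s[0],s[1],1.])
def world(p,u,v,dep=None,z=None):
    """pixel to world, by depth or by plane z"""
    R=np.array(p["R"]);t=np.array(p["t"]);r=R.T@ray(p,u,v);c=-R.T@t
    if z is not None: return c+r*(z-c[2])/r[2]
    if dep is None:
        a=p["depth"][int(v)-1:int(v)+2,int(u)-1:int(u)+2];a=a[a>0];dep=np.median(a) if a.size else np.nan
    return c+r*dep
def pix(p,X):
    c=np.array(p["R"])@np.array(X,float)+np.array(p["t"]);s=c[:2]/c[2];s=s*(1+p["k1"]*(s@s))
    K=p["camera_matrix"];return s[0]*K[0,0]+K[0,2],s[1]*K[1,1]+K[1,2]
def save(p,n,crop=None,sc=1):
    im=np.array(p["color"])[:,:,::-1]
    if crop: x0,y0,x1,y1=crop; im=im[y0:y1,x0:x1]
    cv2.imwrite(f"pics/{n}.png",cv2.resize(im,None,fx=sc,fy=sc,interpolation=cv2.INTER_CUBIC))
def move(target,rpy=None):
    """shift/turn in tool units from measured pose to target"""
    s=ctrl.read_state();R=Ro.from_euler("xyz",s["tool_rot"])
    d=R.inv().apply(np.array(target)-s["eef_pos"])/30
    w=np.zeros(3) if rpy is None else np.degrees((R.inv()*Ro.from_euler("xyz",rpy)).as_rotvec())/6
    return np.round(d,3),np.round(w,3)
E
python3 - <<'E'
from h import *
np.set_printoptions(suppress=True,precision=1)
for n in("top","scene"):
    p=ctrl.get_image(n);save(p,n+"1",sc=1.25)
    print(n,np.array(p["R"]).round(3).tolist(),p["t"],p["k1"],p["camera_matrix"][0])
    for q in["tester","block","post_red","post_black","lid_handle","lid_hinge","lid","chassis","block_hole0","valve1","coil_plug","panel_knob","fuse_holder","screwdriver","post_red_top","post_black_top"]:
        for d in ctrl.search_frame(q,p)[:4]:
            e=d["extent"];print(q,round(d["conf"],2),np.round(e),world(p,e[0],e[1]))
print(ctrl.read_state())
E
```

```text
pics
top [[0.083, -0.997, 0.005], [-0.972, -0.082, -0.22], [0.219, 0.013, -0.976]] [ -53.4  597.5 1350.6] -0.11644574420641361 [516.6   0.  319.8]
tester 0.49 [196. 205.  17.  18.] [551.1 319.6 132.6]
block 0.96 [195. 244.  53.  25.] [455.9 322.9  70.8]
block 0.71 [297. 140.  15.  15.] [769.   73.5  86.9]
lid_handle 0.81 [303. 199.  73.  82.] [589.1  40.3 143.1]
lid_handle 0.41 [352. 190.   8.  10.] [642.3 -89.8  68.2]
lid_hinge 0.66 [303. 198.  77.  80.] [589.8  40.9 143.3]
lid_hinge 0.21 [296. 139.  13.  13.] [769.5  77.5  87.1]
lid 0.9 [303. 200.  74.  83.] [587.2  38.6 142.6]
lid 0.69 [196. 244.  53.  24.] [456.4 320.2  70.8]
lid 0.6 [188. 237.  12.  14.] [463.5 325.7 141.5]
chassis 0.7 [304. 209. 129.  96.] [564.   35.9 139. ]
block_hole0 0.55 [196. 245.  55.  22.] [454.9 321.2  70.5]
block_hole0 0.19 [353. 221.  12.   8.] [554.9 -98.8  70.1]
valve1 0.65 [297. 140.  14.  17.] [769.1  74.5  83. ]
valve1 0.64 [336. 142.  14.  18.] [770.1 -35.4  91.5]
valve1 0.59 [275. 140.  14.  18.] [763.6 136.6  86.5]
valve1 0.52 [317. 140.  14.  14.] [769.7  18.8  93.6]
coil_plug 0.55 [368. 296
[... 1854 characters left out ...]
 [475.7 337.4 119.8]
screwdriver 0.43 [191. 206.  14.  12.] [ 733.6 -324.3   16.1]
post_red_top 0.51 [191. 207.  12.  18.] [ 733.7 -323.4   15.3]
post_black_top 0.54 [462. 272.  73.  64.] [494.1 348.8  64.4]
post_black_top 0.31 [415. 229.  19.  15.] [395.1 166.4  15.6]
post_black_top 0.3 [284. 284.  17.  35.] [789.5  92.1  67. ]
{'clock': 1.7, 'qpos': array([ 1.1,  0.6,  0. ,  1.5, -0. ,  1. , -0. ]), 'qd': array([ 0., -0., -0.,  0., -0., -0., -0.]), 'tau': array([  0. , -56.3,   1.2, -19.4,   0. ,   0. ,  -0. ]), 'eef_pos': array([ 285.6, -583.9,  195.7]), 'tool_rot': array([-3.1, -0. ,  0.5]), 'force': array([ 0.3, -0.2, -0.2]), 'torque': array([-0., -0., -0.]), 'width': 85.30997552955502}
```

```bash
sleep 1; ls pics
```

```text
scene1.png
top1.png
```

View pics/top1.png

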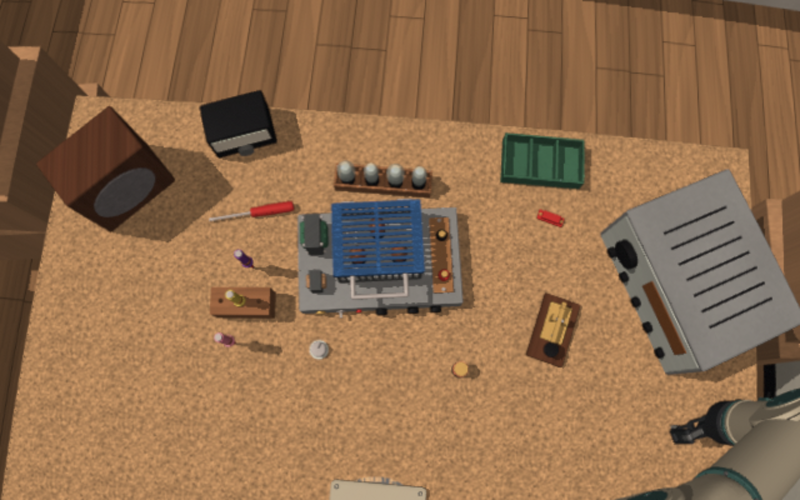

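View pics/scene1.png

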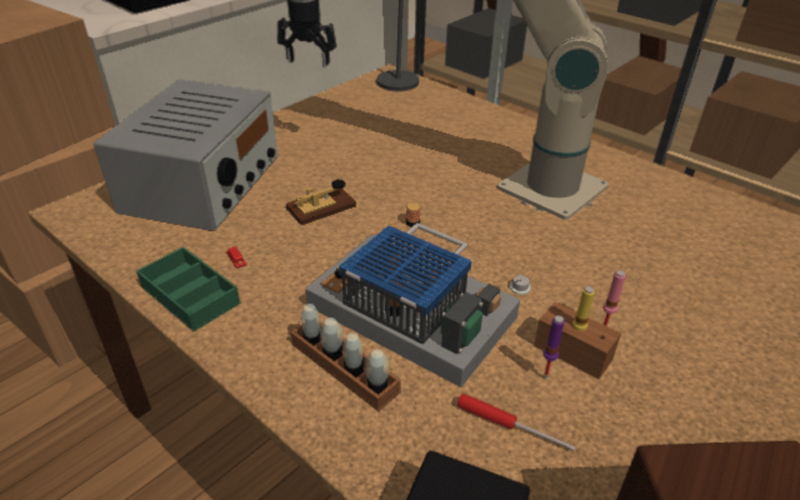

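The top picture shows the yellow tester in the block at about (235,297), with purple and pink look-alikes at (244,258) and (222,339). The red post is at (445,275), the black post at (441,236) and the chrome handle at (379,292). The scene view agrees. Next I take enlarged crops for exact pixels.

```bash
python3 - <<'E'
from h import *
t=ctrl.get_image("top");s=ctrl.get_image("scene")
def c(p,b,sz):
    x0,y0,x1,y1=b;return cv2.resize(np.array(p["color"])[y0:y1,x0:x1,::-1],sz,interpolation=cv2.INTER_CUBIC)
A=np.hstack([c(t,(160,180,230,280),(280,400)),c(t,(235,155,375,255),(480,400))[:, :]]) 
A=c(t,(160,215,230,265),(420,300)),c(t,(330,170,380,240),(214,300))
B=c(t,(270,205,340,245),(525,300)),c(s,(410,220,510,300),(275,220))
r1=np.hstack(A+(np.zeros((300,150,3),np.uint8),))
r2=np.hstack([B[0],c(s,(430,220,500,300),(259,300))])
cv2.imwrite("pics/crops.png",np.vstack([r1,r2]))
for n,p in(("t",t),("s",s)):
    im=np.array(p["color"]);h=cv2.cvtColor(im,cv2.COLOR_RGB2HSV)
    b=(160,215,230,265) if n=="t" else(430,215,500,300)
    m=np.zeros(h.shape[:2],bool);x0,y0,x1,y1=b
    m[y0:y1,x0:x1]=((h[...,0]>23)&(h[...,0]<36)&(h[...,1]>110)&(h[...,2]>70))[y0:y1,x0:x1]
    v,u=np.nonzero(m);print(n,"yellow",len(u),u.min(),u.max(),v.min(),v.max(),u.mean(),v.mean())
    W=np.array([world(p,a,bb) for a,bb in zip(u,v)])
    for z0 in range(60,180,20):
        k=(W[:,2]>z0)&(W[:,2]<z0+20)
        if k.any():print(z0,k.sum(),W[k].mean(0).round(1))
im=np.array(t["color"]);h=cv2.cvtColor(im,cv2.COLOR_RGB2HSV)
sub=h[170:240,335:380];
m=((sub[...,0]<6)|(sub[...,0]>174))&(sub[...,1]>170)&(sub[...,2]>90)
v,u=np.nonzero(m);u=u+335;v=v+170;print("red",len(u),u.mean(),v.mean(),u.min(),u.max(),v.min(),v.max(),world(t,u.mean(),v.mean(),z=68))
m=(sub[...,2]<45);v,u=np.nonzero(m);print("dark",[(a+335,b+170) for a,b in zip(u,v)][:60])
E
```

```text
Traceback (most recent call last):
ValueError: zero-size array to reduction operation minimum which has no identity
```

View pics/crops.png

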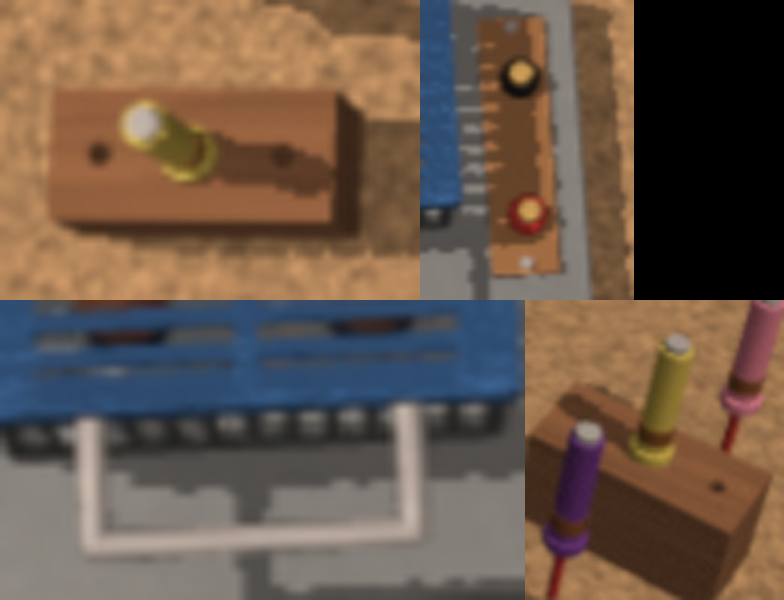

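The crops show the tester's cap at crop pixel (143,124) and the small holes at (98,153) and (283,157). The black brass top is at (101,72), the red at (110,210), and the handle bar runs from (90,245) to (412,231). I turn these into world positions.

```bash
python3 - <<'E'
from h import *
np.set_printoptions(suppress=True,precision=1)
t=ctrl.get_image("top");s=ctrl.get_image("scene")
def f(p,x0,y0,sx,sy,cx,cy,z): 
    u=(cx+.5)/sx-.5+x0;v=(cy+.5)/sy-.5+y0;w=world(p,u,v,z=z);return w
B=lambda x,y,z:f(t,160,215,6,6,x,y,z)
for n,a in dict(h1=(98,153,70),h2=(283,157,70),guard=(188,154,76),cap=(143,124,159),TL=(53,91,70),TR=(334,92,70),BR=(332,222,70),BL=(49,219,70)).items(): print(n,B(*a))
print("black",f(t,330,170,4.28,4.286,101,72,78),"red",f(t,330,170,4.28,4.286,110,210,78))
H=lambda x,y,z:f(t,270,205,7.5,7.5,x,y,z)
print("handle L",H(90,245,132),"R",H(410,231,132),"legs",H(92,180,132),H(408,170,132))
S=lambda x,y,z:f(s,430,220,3.7,3.75,x,y,z)
print("scene cap",S(154,45,159),"guard",S(128,157,74),"hole",S(192,187,70))
# handle depth, bar pixels
for x in (150,200,250,300,350):
    y=242.5-(x-90)*14/320;u=(x+.5)/7.5+269.5;v=(y+.5)/7.5+204.5;print("bar d",world(t,round(u),round(v)))
# chassis edges: depth map region deck points, block in scene
for n,(u,v) in dict(red=(356,219),blk=(353.6,186.8)).items(): print(n,world(t,round(u),round(v)))
im=np.array(s["color"]);save(s,"scene_amp",(240,170,420,310),4.4)
E
```

```text
h1 [462.5 377.2  70. ]
h2 [468.1 292.6  70. ]
guard [464.9 334.4  76. ]
cap [465.3 333.8 159. ]
TL [488.9 401.9  70. ]
TR [499.6 273.1  70. ]
BR [440.8 266.7  70. ]
BL [430.7 395.4  70. ]
black [650.4 -91.2  78. ] red [ 561.1 -103.    78. ]
handle L [485.8  86.3 132. ] R [499.9 -22.9 132. ] legs [508.4  87.8 132. ] [521.  -20.4 132. ]
scene cap [468.  337.1 159. ] guard [471.4 340.2  74. ] hole [463.1 378.9  70. ]
bar d [487.6  64.4 136. ]
bar d [491.4  49.3 136.5]
bar d [493.1  31.4 135.8]
bar d [494.3  13.4 137.2]
bar d [498.2  -1.7 137. ]
red [ 560.3 -104.9   77.4]
blk [649.  -93.4  77.5]
```

View pics/scene_amp.png

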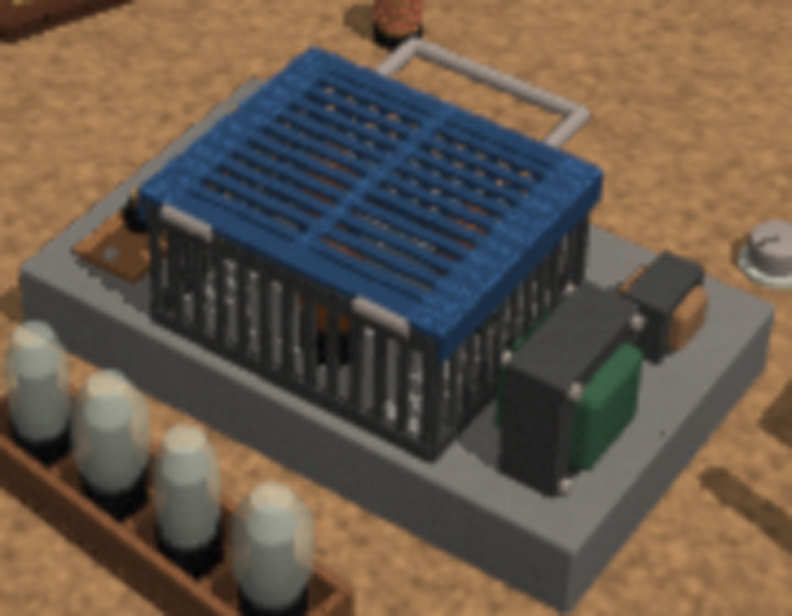

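The scene crop confirms the hinge is at the rear edge and the handle bow at the front. I estimate the tester at (466,335) with its tip 10 mm up, red at (561,-103), black at (650,-92), the bar centre at (493,32,132), and chassis yaw of about 0.13 rad.

```bash
python3 - <<'E'
from h import *
s=ctrl.read_state();print(s["tool_rot"],s["eef_pos"],s["clock"])
for T in([480,-100,260],[466,335,260]): print(move(T))
E
```

```text
[ 3.14157534e+00 -6.72451087e-05  4.54790733e-01] [ 285.58062023 -583.9199738   195.72729376] 1.9
(array([ 12.908, -11.644,  -2.142]), array([0., 0., 0.]))
(array([ 18.858, -24.875,  -2.142]), array([0., 0., 0.]))
```

```bash
python3 -m crank '[[[0.9,-0.82,-0.2,0,0,0],[0.9,-0.82,-0.2,0,0,0],[0.9,-0.82,-0.2,0,0,0],[0.9,-0.82,-0.2,0,0,0],[0.9,-0.82,-0.2,0,0,0],[0.9,-0.82,-0.2,0,0,0],[0.9,-0.82,-0.2,0,0,0],[0.9,-0.82,-0.2,0,0,0],[0.9,-0.82,-0.2,0,0,0],[0.9,-0.82,-0.2,0,0,0],[0.9,-0.82,-0.2,0,0,0],[0.9,-0.82,-0.2,0,0,0]]]' 0
python3 -c "
from h import *
print(move([466,335,260],[np.pi,0,.455]))"
```

```text
clock: 2.9
eef_pos: [449.5, -169.9, 267.2]
tool_rot: [3.136, 0.004, 0.436]
force: [1.2, 0.7, 0.3]
width: 42.7
(array([  7.601, -15.028,   0.115]), array([ 0.057,  0.042, -0.186]))
```

```bash
python3 -m crank '[[[0.48,-0.95,0,0,0,0],[0.48,-0.95,0,0,0,0],[0.48,-0.95,0,0,0,0],[0.48,-0.95,0,0,0,0],[0.48,-0.95,0,0,0,0],[0.48,-0.95,0,0,0,0],[0.48,-0.95,0,0,0,0],[0.48,-0.95,0,0,0,0],[0.48,-0.95,0,0,0,0],[0.48,-0.95,0,0,0,0],[0.48,-0.95,0,0,0,0],[0.48,-0.95,0,0,0,0]]]' 0.1
python3 -c "
from h import *
print(move([466,335,240],[np.pi,0,.455]))"
```

```text
clock: 3.9
eef_pos: [464.4, 233.7, 269.5]
tool_rot: [3.129, -0.009, 0.438]
force: [0.0, 0.4, 0.2]
width: 38.5
(array([ 1.469, -3.047,  0.96 ]), array([ 0.119, -0.086, -0.163]))
```

```bash
python3 -m crank '[[[0.37,-0.76,0.24,0.1,-0.08,-0.16],[0.37,-0.76,0.24,0,0,0],[0.37,-0.76,0.24,0,0,0],[0.37,-0.76,0.24,0,0,0],[0,0,0,0,0,0]]]' 0
python3 -c "
from h import *
print(move([466,335,240],[np.pi,0,.455]))
t=ctrl.get_image('top');s=ctrl.get_image('scene')
c=lambda p,x0,y0,x1,y1:cv2.resize(np.array(p['color'])[y0:y1,x0:x1,::-1],(400,400),interpolation=cv2.INTER_CUBIC)
cv2.imwrite('pics/above.png',np.hstack([c(t,150,180,230,260),c(s,425,210,505,290)]))
for p in(t,s): print(pix(p,[466,335,159]),pix(p,[466,335,ctrl.read_state()['eef_pos'][2]]))"
```

```text
clock: 4.32
eef_pos: [462.8, 349.9, 240.6]
tool_rot: [-3.137, -0.006, 0.465]
force: [-0.4, 0.1, 0.2]
width: 42.7
(array([-0.128,  0.491,  0.018]), array([-0.039, -0.058,  0.094]))
(np.float64(183.004462445134), np.float64(234.93602511562017)) (np.float64(174.31984418635597), np.float64(229.45158939017884))
(np.float64(470.85328559465927), np.float64(230.73094330062744)) (np.float64(478.8313793378462), np.float64(200.46209369317236))
```

View pics/above.png

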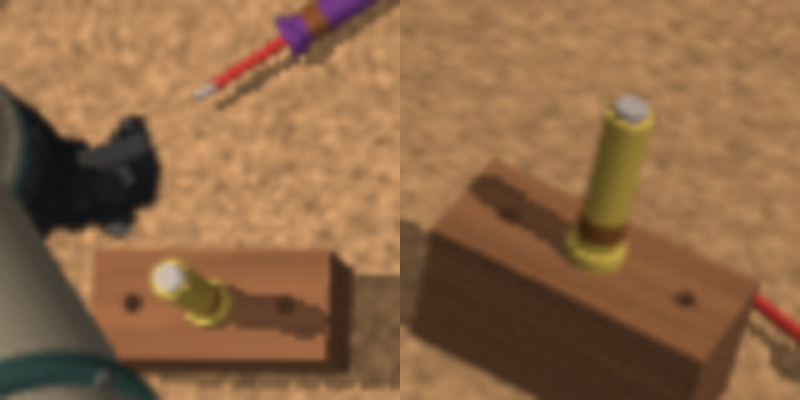

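Both look-alikes, which were balanced on their tips, have toppled. The purple one lies at top right of the crop, and the pink one's shaft shows at lower right. The tester is unchanged at scene crop (630,105). The gripper doesn't appear where I expect it, so I check with the full view.

```bash
python3 - <<'E'
from h import *
t=ctrl.get_image('top');s=ctrl.get_image('scene')
a=np.array(t['color'])[120:320,90:340,::-1];b=np.array(s['color'])[120:320,360:610,::-1]
a=cv2.resize(a,(400,320),interpolation=cv2.INTER_AREA+1);b=cv2.resize(b,(400,320),interpolation=cv2.INTER_CUBIC)
st=ctrl.read_state();R=Ro.from_euler("xyz",st["tool_rot"]).as_matrix();e=np.array(st["eef_pos"])
for p,im,x0,y0 in((t,a,90,120),(s,b,360,120)):
    for X,c in((e,(0,0,255)),(e+R[:,1]*25,(0,255,0)),(e-R[:,1]*25,(0,255,0)),(np.array([466,335,159.]),(255,0,0))):
        u,v=pix(p,X);cv2.circle(im,(int((u-x0)*1.6),int((v-y0)*1.6)),3,c,1)
cv2.imwrite('pics/full2.png',np.hstack([a,b]))
E
```

```text
(no output)
```

View pics/full2.png

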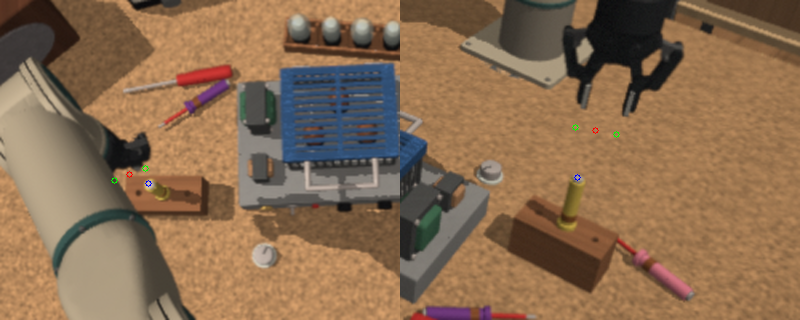

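```bash
python3 - <<'E'
from h import *
np.set_printoptions(suppress=True,precision=1)
s=ctrl.get_image('scene');t=ctrl.get_image('top')
print(ctrl.read_state())
for u,v in((587,100),(586,105),(628,107),(630,112),(617,50),(622,70)):
    u,v=360+u%400/1.6,120+v/1.6;print("s",u,v,world(s,u,v))
for u,v in((112,150),(120,150),(130,150),(140,145),(140,155),(128,165)):
    u,v=90+u/1.6,120+v/1.6;print("t",u,v,world(t,u,v))
# cloud of points near tool in both images
for p in(s,t):
    P=[]
    for v in range(100,300):
        for u in range(120,620):
            d=p["depth"][v,u]
            if d>0 and np.array(p["color"])[v,u].max()<110:
                w=world(p,u,v,dep=d)
                if abs(w[0]-463)<120 and abs(w[1]-350)<120 and 170<w[2]<420: P.append(w)
    P=np.array(P);print(len(P))
    for z in range(200,400,15):
        k=P[(P[:,2]>=z)&(P[:,2]<z+15)]
        if len(k):print(z,len(k),k.min(0),k.max(0))
E
```

```text
{'clock': 4.6167, 'qpos': array([-0.5,  0.5, -0.2,  1.7,  0.1,  1. , -1.9]), 'qd': array([ 0., -0., -0., -0., -0., -0., -0.]), 'tau': array([ -0.4, -47.7,  -1.8, -19.4,   0. ,  -0. ,   0. ]), 'eef_pos': array([465.8, 342.2, 242.4]), 'tool_rot': array([ 3.1, -0. ,  0.5]), 'force': array([0.3, 0.7, 0. ]), 'torque': array([ 0., -0.,  0.]), 'width': 42.59854751363552}
s 476.875 182.5 [485.9 329.6 294.8]
s 476.25 185.625 [485.5 329.8 287. ]
s 502.5 186.875 [464.4 372.4 294.4]
s 503.75 190.0 [ 68.6 247.7   2.7]
s 495.625 151.25 [477.1 345.9 370.1]
s 498.75 163.75 [-51.6 171.4  -2.5]
t 160.0 213.75 [464.5 307.1 449. ]
t 165.0 213.75 [470.1 305.5 422.4]
t 171.25 213.75 [476.9 302.4 390. ]
t 177.5 210.625 [486.2 292.2 382.4]
t 177.5 216.875 [481.  304.4 334.3]
t 170.0 223.125 [462.2 312.6 356.1]
2363
275 48 [448.3 314.8 278.2] [488.6 376.3 290. ]
290 101 [444.1 312.9 290.2] [488.9 377.5 304.9]
305 99 [448.5 311.7 305.3] [490.6 379.2 319.8]
320 258 [437.7 300.9 320.5] [501.8 396.7 335. ]
335 239 [433.7 297.1 335. ] [502.9 400.6 349.9]
350 317 [434.9 292.9 350. ] [504.3 405.9 365. ]
365 501 [426.8 278.8 365. ] [507.9 408.3 380. ]
380 449 [428.9 285.  380. ] [505.8 406.2 395. ]
395 135 [455.  309.6 395.1] [504.9 380.9 410. ]
356
290 14 [467.1 308.9 290.6] [479.4 317.7 304.5]
305 4 [466.8 308.5 308.1] [475.6 314.4 319.6]
320 51 [466.1 293.3 320.6] [489.7 318.2 334.8]
335 35 [464.6 286.6 335.2] [489.  318.1 350. ]
350 33 [458.1 284.6 350.3] [482.8 320.9 364.9]
365 59 [457.9 279.1 365.1] [501.7 319.1 380. ]
380 106 [469.1 280.2 380. ] [505.4 312.5 394.8]
395 25 [453.  303.8 395.3] [489.8 312.6 409.9]
```

By depth, the fingertips sit about 30 mm higher than the reported TCP, more than the half-open retraction explains. In xy they agree. I descend gently and check with the camera before closing.

```bash
python3 -m crank '[[[-0.1,0.21,0.3,0,0,0],[0,0,0.8,0,0,0],[0,0,0.9,0,0,0],[0,0,0.9,0,0,0],[0,0,0.8,0,0,0],[0,0,0.5,0,0,0],[0,0,0.3,0,0,0],[0,0,0,0,0,0],[0,0,0,0,0,0]]]' 0
python3 - <<'E'
from h import *
np.set_printoptions(suppress=True,precision=1)
s=ctrl.get_image('scene');st=ctrl.read_state();print(st["eef_pos"],st["force"],st["qpos"])
save(s,"low",(420,150,540,300),4)
for X in([466,335,159],st["eef_pos"]): print((np.array(pix(s,X))-[420,150])*4)
E
```

```text
clock: 5.37
eef_pos: [475.6, 327.3, 109.3]
tool_rot: [3.138, -0.02, 0.44]
force: [-0.5, 0.2, 0.5]
width: 42.7
[475.8 327.3 109.6] [ 0.9 -0.4  0.3] [-0.5  0.6 -0.2  1.8  0.2  0.7 -1.9]
[203.4 322.9]
[164.1 392.6]
```

View pics/low.png

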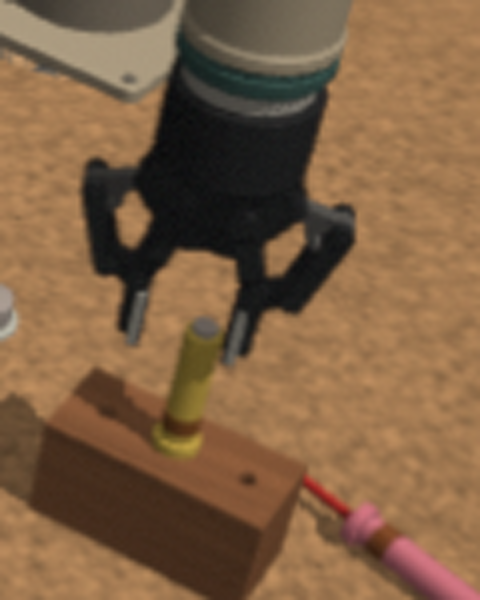

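The gripper drifted to (475.6,327.3), and its tips are about 27 mm above the reported TCP. The cap is at crop (205,325) and the jaw middle at (180,354). I recentre and lower to a reported z of 92.

```bash
python3 -c "
from h import *
print(move([466,335,109],[np.pi,0,.455]))"
```

```text
(array([-0.187, -0.37 ,  0.013]), array([ 0.032, -0.197, -0.146]))
```

```bash
python3 -m crank '[[[-0.1,-0.19,0,0.03,-0.2,-0.15],[-0.09,-0.18,0,0,0,0],[0,0,0,0,0,0],[0,0,0.2,0,0,0],[0,0,0.2,0,0,0],[0,0,0.15,0,0,0],[0,0,0,0,0,0]]]' 0
python3 -c "
from h import *
print(move([466,335,92],[np.pi,0,.455]))"
```

```text
clock: 6.0
eef_pos: [468.9, 336.9, 97.4]
tool_rot: [-3.14, -0.011, 0.454]
force: [-0.1, 0.1, 0.2]
width: 42.5
(array([-0.117,  0.013,  0.179]), array([-0.011, -0.103, -0.012]))
```

```bash
python3 -m crank '[[[-0.12,0,0.18,0,-0.1,0],[0,0,0,0,0,0],[0,0,0,0,0,0]]]' 0
python3 -m crank '[[[0,0,0,0,0,0],[0,0,0,0,0,0],[0,0,0,0,0,0],[0,0,0,0,0,0],[0,0,0,0,0,0],[0,0,0,0,0,0],[0,0,0,0,0,0],[0,0,0,0,0,0]]]' 1
python3 - <<'E'
from h import *
s=ctrl.get_image('scene');st=ctrl.read_state();print(st["eef_pos"],st["tool_rot"],st["force"])
save(s,"grip",(420,150,540,300),4)
print(move([466,335,92],[np.pi,0,.455]))
E
```

```text
clock: 6.25
eef_pos: [465.2, 334.5, 90.7]
tool_rot: [-3.141, 0.002, 0.453]
force: [0.1, -0.1, 0.6]
width: 42.8
clock: 6.92
eef_pos: [465.3, 334.3, 90.6]
tool_rot: [-3.141, 0.002, 0.453]
force: [-1.3, 0.3, -0.6]
width: 18.3
[465.29126553 334.32560609  90.6102267 ] [-3.14111952e+00  2.14909614e-03  4.52912957e-01] [ 0.74285276 -0.63853595 -0.09447653]
(array([ 0.031, -0.01 , -0.046]), array([-0.005,  0.021, -0.02 ]))
```

View pics/grip.png

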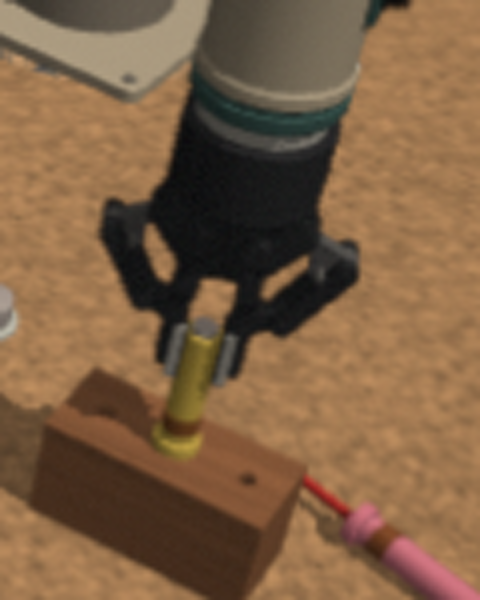

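The picture shows the tester gripped near its top at crop (200,340), still upright in the block, with width 18.3. That puts the tip 80.6 mm below the reported TCP. I lift it slowly.

```bash
python3 -m crank '[[[0,0,-0.1,0,0,0],[0,0,-0.25,0,0,0],[0,0,-0.3,0,0,0],[0,0,-0.3,0,0,0],[0,0,-0.3,0,0,0],[0,0,-0.3,0,0,0],[0,0,-0.3,0,0,0],[0,0,-0.3,0,0,0],[0,0,-0.4,0,0,0],[0,0,-0.7,0,0,0],[0,0,-0.9,0,0,0],[0,0,-0.9,0,0,0]]]' 
python3 -m crank '[[[0,0,-0.8,0,0,0],[0,0,-0.5,0,0,0],[0,0,-0.2,0,0,0],[0,0,0,0,0,0]]]'
python3 -c "
from h import *
print(move([561,-103.5,255],[np.pi,0,.455]))"
```

```text
clock: 7.97
eef_pos: [462.8, 332.1, 251.1]
tool_rot: [3.14, 0.01, 0.453]
force: [0.4, 0.9, -0.7]
width: 18.3
clock: 8.3
eef_pos: [465.0, 334.3, 307.5]
tool_rot: [-3.14, -0.002, 0.454]
force: [0.1, -0.2, -0.4]
width: 18.7
(array([-3.523, 14.523,  1.718]), array([-0.016, -0.024, -0.013]))
```

```bash
python3 -m crank '[[[-0.1,0.4,0,0,0,0],[-0.2,0.8,0,0,0,0],[-0.24,0.95,0,0,0,0],[-0.24,0.95,0,0,0,0],[-0.24,0.95,0,0,0,0],[-0.24,0.95,0,0,0,0],[-0.24,0.95,0,0,0,0],[-0.24,0.95,0,0,0,0],[-0.24,0.95,0,0,0,0],[-0.24,0.95,0,0,0,0],[-0.24,0.95,0,0,0,0],[-0.24,0.95,0,0,0,0]]]' 
python3 -m crank '[[[-0.24,0.95,0,0,0,0],[-0.24,0.9,0,0,0,0],[-0.2,0.7,0,0,0,0],[-0.1,0.3,0,0,0,0],[0,0,0,0,0,0],[0,0,0,0,0,0]]]' 
python3 -c "
from h import *
print(move([561,-103.5,200],[np.pi,0,.455]),ctrl.read_state()['eef_pos'])"
```

```text
clock: 9.3
eef_pos: [523.4, -9.5, 291.6]
tool_rot: [-3.133, 0.027, 0.465]
force: [0.4, 0.8, 0.6]
width: 18.8
clock: 9.8
eef_pos: [532.3, -114.8, 283.1]
tool_rot: [-3.13, 0.045, 0.448]
force: [0.3, 0.6, -1.3]
width: 18.5
(array([1.151, 0.11 , 2.721]), array([-0.117,  0.433, -0.072])) [ 532.25427803 -114.75436376  283.14109752]
```

```bash
python3 -m crank '[[[0.4,0.04,0.3,-0.1,0.4,-0.07],[0.5,0.04,0.6,0,0,0],[0.25,0,0.7,0,0,0],[0,0,0.7,0,0,0],[0,0,0.3,0,0,0],[0,0,0,0,0,0],[0,0,0,0,0,0]]]' 
python3 -c "
from h import *
print(move([561,-103.5,172],[np.pi,0,.455]),ctrl.read_state()['eef_pos'])"
```

```text
clock: 10.38
eef_pos: [562.6, -88.0, 201.4]
tool_rot: [-3.132, 0.0, 0.47]
force: [0.2, 0.2, -0.6]
width: 17.9
(array([-0.28 ,  0.448,  0.978]), array([-0.087,  0.005,  0.139])) [562.55096752 -87.95882851 201.4445823 ]
```

```bash
python3 -m crank '[[[-0.14,0.22,0,-0.09,0,0.14],[-0.14,0.22,0.1,0,0,0],[0,0,0.3,0,0,0],[0,0,0.3,0,0,0],[0,0,0,0,0,0],[0,0,0,0,0,0]]]' 
python3 - <<'E'
from h import *
print(move([561,-103.5,172],[np.pi,0,.455]),ctrl.read_state()['eef_pos'])
t=ctrl.get_image('top');s=ctrl.get_image('scene')
c=lambda p,x0,y0,x1,y1:cv2.resize(np.array(p['color'])[y0:y1,x0:x1,::-1],(400,400),interpolation=cv2.INTER_CUBIC)
cv2.imwrite('pics/red.png',np.hstack([c(t,315,160,395,240),c(s,210,140,310,240)]))
E
```

```text
clock: 10.88
eef_pos: [562.6, -105.4, 182.6]
tool_rot: [3.136, -0.005, 0.453]
force: [-0.1, -0.1, -0.5]
width: 18.4
(array([-0.022, -0.083,  0.352]), array([ 0.051, -0.047, -0.018])) [ 562.60502741 -105.42100161  182.58762942]
```

View pics/red.png

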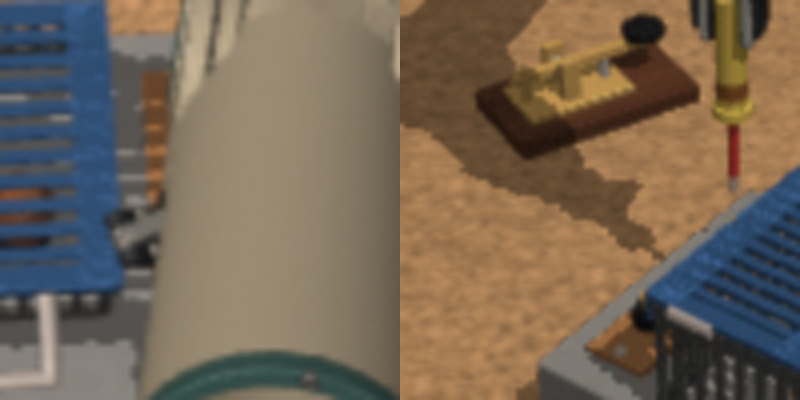

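The scene crop shows the tip at (734,187). The posts are hidden behind the cage and the arm. I compare with the calibrated prediction and descend.

```bash
python3 -m crank '[[[-0.02,-0.08,0.3,0.05,-0.05,0],[0,0,0.3,0,0,0],[0,0,0.1,0,0,0],[0,0,0,0,0,0],[0,0,0,0,0,0]]]' 
python3 -c "
from h import *
s=ctrl.get_image('scene');print(pix(s,[562.6,-105.4,102]),pix(s,[561,-103.5,102]),'seen 293.5 186.8')
print(move([561,-103.5,158.6],[np.pi,0,.455]),ctrl.read_state()['force'])"
```

```text
clock: 11.4
eef_pos: [561.2, -102.6, 159.4]
tool_rot: [-3.141, 0.0, 0.454]
force: [1.2, -0.2, -1.1]
width: 18.3
(np.float64(292.938005087862), np.float64(186.6879427975075)) (np.float64(293.9092982840288), np.float64(186.7219141581679)) seen 293.5 186.8
(array([-0.02 ,  0.025,  0.03 ]), array([-0.008,  0.004, -0.007])) [-0.04420475 -0.35151963 -0.95607827]
```

```bash
python3 -m crank '[[[0,0.02,0.08,0,0,0],[0,0,0.08,0,0,0],[0,0,0.08,0,0,0]]]' 
python3 -m crank '[[[0,0,0.08,0,0,0],[0,0,0.08,0,0,0],[0,0,0.08,0,0,0]]]'
```

```text
clock: 11.7
eef_pos: [564.6, -102.3, 157.9]
tool_rot: [3.14, -0.006, 0.454]
force: [-4.6, 1.5, 17.2]
width: 17.8
clock: 11.95
eef_pos: [564.7, -102.1, 157.9]
tool_rot: [3.138, -0.008, 0.454]
force: [-4.1, -0.1, 16.8]
width: 18.4
```

```bash
python3 -m crank '[[[0,0,-0.15,0,0,0],[-0.1,-0.04,0,-0.03,0.05,0],[0,0,0,0,0,0],[0,0,0,0,0,0]]]' 
python3 -m crank '[[[0,0,0.08,0,0,0],[0,0,0.06,0,0,0],[0,0,0.03,0,0,0],[0,0,0.03,0,0,0],[0,0,0.03,0,0,0]]]'
python3 -m crank '[[[0,0,0.03,0,0,0],[0,0,0.03,0,0,0]]]'
```

```text
clock: 12.28
eef_pos: [562.2, -102.7, 164.4]
tool_rot: [3.133, -0.017, 0.454]
force: [-0.2, 0.0, 0.2]
width: 18.3
clock: 12.7
eef_pos: [563.4, -102.4, 158.1]
tool_rot: [3.132, -0.018, 0.454]
force: [-2.3, -0.5, 11.5]
width: 18.5
clock: 12.87
eef_pos: [563.7, -102.2, 158.2]
tool_rot: [3.132, -0.019, 0.454]
force: [-2.8, -0.5, 9.0]
width: 18.3
```

```bash
python3 -m crank '[[[0,0,-0.4,0,0,0],[0,0,-0.4,-0.05,0.1,0],[0,0,-0.2,-0.05,0.1,0],[0,0,0,0,0,0]]]' 
python3 -c "
from h import *
print(move([650,-92.5,185],[np.pi,0,.455]))"
```

```text
clock: 13.2
eef_pos: [562.6, -102.0, 188.7]
tool_rot: [3.122, -0.04, 0.454]
force: [0.5, 0.9, 0.4]
width: 18.0
(array([2.749, 0.989, 0.254]), array([ 0.191, -0.382, -0.011]))
```

```bash
python3 -m crank '[[[0.3,0.1,0,0.1,-0.2,0],[0.6,0.22,0,0.09,-0.18,0],[0.7,0.25,0,0,0,0],[0.6,0.22,0.1,0,0,0],[0.3,0.1,0.1,0,0,0],[0,0,0,0,0,0],[0,0,0,0,0,0]]]' 
python3 -c "
from h import *
print(move([650,-92.5,170],[np.pi,0,.455]))"
```

```text
clock: 13.78
eef_pos: [641.7, -93.6, 181.4]
tool_rot: [-3.14, 0.004, 0.452]
force: [-0.5, -0.3, -1.0]
width: 18.2
(array([0.266, 0.087, 0.38 ]), array([-0.014,  0.035, -0.028]))
```

```bash
python3 -m crank '[[[0.15,0.05,0,0,0.03,0],[0.12,0.04,0.1,0,0,0],[0,0,0.25,0,0,0],[0,0,0.1,0,0,0],[0,0,0,0,0,0],[0,0,0,0,0,0]]]' 
python3 -c "
from h import *
print(move([650,-92.5,160],[np.pi,0,.455]))
s=ctrl.get_image('scene');st=ctrl.read_state();print(pix(s,np.array(st['eef_pos'])-[0,0,80.6]),st['eef_pos']);save(s,'blk',(220,140,320,240),6)"
```

```text
clock: 14.28
eef_pos: [647.1, -93.4, 166.2]
tool_rot: [-3.139, 0.004, 0.451]
force: [-0.1, -0.0, -0.8]
width: 18.5
(array([0.101, 0.015, 0.206]), array([-0.026,  0.035, -0.042]))
(np.float64(272.34386784472474), np.float64(208.95880220024728)) [647.0551079  -93.43962132 166.22956984]
```

View pics/blk.png

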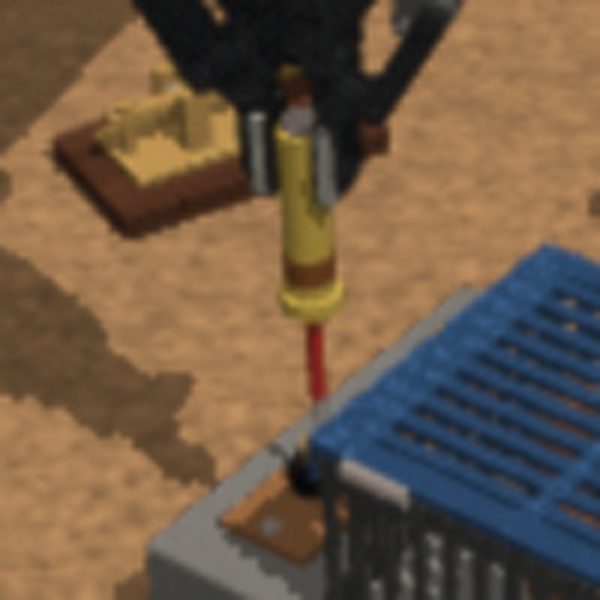

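The picture shows cap at crop (298,122), guard at (310,300) and the shaft heading to (320,400), just above the black post. The tester may have tilted a little in the grip, so I fit its tilt against the calibration.

```bash
python3 - <<'E'
from h import *
from scipy.optimize import least_squares
s=ctrl.get_image('scene');e=np.array(ctrl.read_state()['eef_pos']);R=Ro.from_euler("xyz",ctrl.read_state()["tool_rot"])
obs={149:(298,119),64:(310.5,300),40:(314,345),25:(319,395)}
j=R.apply([0,1,0]);a=R.apply([1,0,0])
piv=e-[0,0,80.6]+[0,0,125]
def pt(z,th,ph,dz):
    d=Ro.from_rotvec(j*th+a*ph).apply([0,0,1]);return piv+d*(z-125)+[0,0,dz]
f=lambda q:np.concatenate([(np.array(pix(s,pt(z,*q)))-(np.array(o)/6+[220,140])) for z,o in obs.items()])
r=least_squares(f,[0,0,0]);print(r.x,r.fun.round(2),f([0,0,0]).round(2),pt(0,*r.x),"tcp",e)
E
```

```text
[ 0.06436072  0.05113714 -3.89347355] [-0.53 -0.36  0.02  0.63  0.14  1.49 -0.26 -1.71] [-0.36 -1.36 -0.69 -1.79 -0.81 -1.36 -1.36 -4.83] [651.78255443 -84.15326466  82.37652915] tcp [647.32797731 -93.39990616 166.44791552]
```

```bash
python3 -m crank '[[[0.07,0.06,0.1,0,0,0],[0,0,0.1,0,0,0],[0,0,0.06,0,0,0],[0,0,0.06,0,0,0]]]' 
python3 -m crank '[[[0,0,0.05,0,0,0],[0,0,0.05,0,0,0],[0,0,0.05,0,0,0]]]'
```

```text
clock: 14.72
eef_pos: [651.6, -94.3, 158.1]
tool_rot: [-3.141, -0.0, 0.45]
force: [-0.9, 0.6, 12.9]
width: 18.2
clock: 14.97
eef_pos: [652.7, -93.8, 158.2]
tool_rot: [3.141, -0.003, 0.45]
force: [-3.9, -0.1, 7.9]
width: 18.3
```

```bash
python3 -m crank '[[[-0.05,0,0.05,0,0,0],[-0.02,0,0.05,0,0,0],[-0.02,0,0.05,0,0,0],[-0.02,0,0.05,0,0,0]]]' 
python3 -m crank '[[[0,0,-0.3,0,0,0],[0,0,-0.6,0,0,0],[0,0,-0.8,0,0,0],[0,0,-0.8,0,0,0],[0,0,-0.8,0,0,0],[0,0,-0.4,0,0,0],[0,0,0,0,0,0]]]' 
python3 -c "
from h import *
print(move([466,335,285],[np.pi,0,.455]))"
```

```text
clock: 15.3
eef_pos: [651.4, -94.2, 158.3]
tool_rot: [3.139, -0.008, 0.451]
force: [-1.6, 0.8, 7.1]
width: 18.5
clock: 15.88
eef_pos: [649.7, -94.3, 275.3]
tool_rot: [3.141, -0.006, 0.451]
force: [0.9, 0.5, -0.7]
width: 18.1
(array([  0.726, -15.546,  -0.337]), array([ 0.01 , -0.061, -0.039]))
```

```bash
python3 -m crank '[[[0.02,-0.4,-0.1,0,-0.06,0],[0.04,-0.8,-0.1,0,0,0],[0.05,-0.95,-0.1,0,0,0],[0.05,-0.95,0,0,0,0],[0.05,-0.95,0,0,0,0],[0.05,-0.95,0,0,0,0],[0.05,-0.95,0,0,0,0],[0.05,-0.95,0,0,0,0],[0.05,-0.95,0,0,0,0],[0.05,-0.95,0,0,0,0],[0.05,-0.95,0,0,0,0],[0.05,-0.95,0,0,0,0]]]' 
python3 -m crank '[[[0.05,-0.95,0,0,0,0],[0.05,-0.9,0,0,0,0],[0.05,-0.75,0,0,0,0],[0.05,-0.4,0,0,0,0],[0,0,0,0,0,0],[0,0,0,0,0,0]]]' 
python3 -c "
from h import *
print(move([465,334,180],[np.pi,0,.455]))"
```

```text
clock: 16.88
eef_pos: [510.0, 213.6, 273.3]
tool_rot: [-3.141, 0.022, 0.442]
force: [0.0, -0.6, 0.1]
width: 18.5
clock: 17.38
eef_pos: [462.0, 310.6, 268.0]
tool_rot: [-3.136, 0.035, 0.46]
force: [-0.1, -1.0, -0.9]
width: 18.3
(array([ 0.538, -0.639,  2.919]), array([-0.05 ,  0.332,  0.048]))
```

```bash
python3 -m crank '[[[0.25,-0.32,0.2,-0.05,0.33,0.05],[0.25,-0.3,0.6,0,0,0],[0,0,0.8,0,0,0],[0,0,0.7,0,0,0],[0,0,0.35,0,0,0],[0,0,0,0,0,0],[0,0,0,0,0,0]]]' 
python3 -c "
from h import *
print(move([465,334,170],[np.pi,0,.455]))"
```

```text
clock: 17.97
eef_pos: [474.3, 321.2, 184.6]
tool_rot: [3.132, -0.001, 0.438]
force: [-0.0, -0.6, -0.6]
width: 18.2
(array([-0.101, -0.522,  0.482]), array([ 0.091, -0.008, -0.159]))
```

```bash
python3 -m crank '[[[-0.05,-0.26,0,0.09,0,-0.16],[-0.05,-0.26,0.1,0,0,0],[0,0,0.2,0,0,0],[0,0,0.1,0,0,0],[0,0,0,0,0,0],[0,0,0,0,0,0],[0,0,0,0,0,0]]]' 
python3 -c "
from h import *
print(move([465,334,165],[np.pi,0,.455]))
s=ctrl.get_image('scene');st=ctrl.read_state();e=np.array(st['eef_pos']);print(e)
for z in (0,64,149):print(z,(np.array(pix(s,e+[0,0,z-80.6]))-[430,170])*6)
print('hole',(np.array(pix(s,[465.3,334.3,70]))-[430,170])*6)
save(s,'back',(430,170,515,270),6)"
```

```text
clock: 18.55
eef_pos: [467.0, 334.2, 174.9]
tool_rot: [-3.141, -0.007, 0.453]
force: [0.4, -1.2, -0.4]
width: 18.0
(array([-0.066, -0.023,  0.328]), array([-0.006, -0.062, -0.016]))
[467.08311787 334.19754353 174.90007054]
0 [207.29780965 495.87566525]
64 [241.155124   366.29642985]
149 [290.37514477 178.88642803]
hole [197.8036831  540.40168205]
```

View pics/back.png

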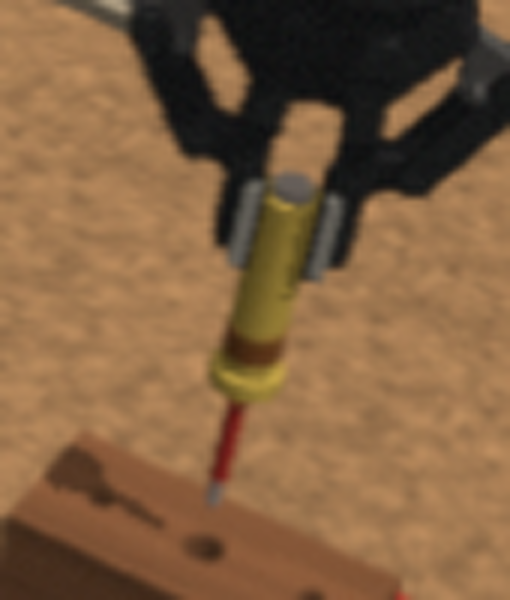

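This picture shows the tip at crop (212,500) directly above the hole at (205,547), with offsets matching the prediction to within about 1 mm and no noticeable tilt. I align and lower.

```bash
python3 -m crank '[[[-0.06,-0.02,0,0,-0.06,0],[0,0,0.15,0,0,0],[0,0,0.15,0,0,0],[0,0,0,0,0,0],[0,0,0,0,0,0]]]' 
python3 -c "
from h import *
print(move([465.3,334.3,160],[np.pi,0,.455]),ctrl.read_state()['force'])"
```

```text
clock: 19.02
eef_pos: [465.4, 333.9, 165.3]
tool_rot: [-3.141, -0.001, 0.453]
force: [0.1, 0.8, -1.3]
width: 18.3
(array([ 0.001, -0.012,  0.178]), array([-0.006, -0.005, -0.02 ])) [ 0.07193749  0.80708118 -1.32791537]
```

```bash
python3 -m crank '[[[0,0,0.15,0,0,0],[0,0,0.15,0,0,0],[0,0,0.15,0,0,0],[0,0,0.15,0,0,0],[0,0,0.15,0,0,0],[0,0,0,0,0,0]]]' 
python3 -c "
from h import *
print(move([465.3,334.3,91],[np.pi,0,.455]),ctrl.read_state()['force'])"
```

```text
clock: 19.52
eef_pos: [465.2, 333.6, 140.0]
tool_rot: [-3.141, 0.0, 0.453]
force: [0.0, -0.5, -0.4]
width: 18.3
(array([ 0.012, -0.018,  1.632]), array([-0.004,  0.004, -0.022])) [ 0.0498628  -0.5062997  -0.41660033]
```

In the hole with no side force.

```bash
python3 -m crank '[[[0.01,-0.02,0.2,0,0,0],[0,0,0.2,0,0,0],[0,0,0.2,0,0,0],[0,0,0.2,0,0,0],[0,0,0.2,0,0,0],[0,0,0.2,0,0,0],[0,0,0,0,0,0]]]' 
python3 -c "
from h import *
print(move([465.3,334.3,91],[np.pi,0,.455]),ctrl.read_state()['force'])"
```

```text
clock: 20.1
eef_pos: [465.1, 334.3, 99.6]
tool_rot: [-3.141, 0.001, 0.453]
force: [-0.9, -0.2, -0.5]
width: 18.3
(array([0.007, 0.005, 0.287]), array([-0.003,  0.009, -0.021])) [-0.92123432 -0.19850171 -0.50155843]
```

```bash
python3 -m crank '[[[0,0,0.12,0,0,0],[0,0,0.1,0,0,0],[0,0,0.06,0,0,0],[0,0,0,0,0,0],[0,0,0,0,0,0]]]'
python3 -m crank '[[[0,0,0,0,0,0],[0,0,0,0,0,0],[0,0,0,0,0,0],[0,0,0,0,0,0],[0,0,0,0,0,0],[0,0,0,0,0,0],[0,0,0,0,0,0]]]' -0.1
```

```text
clock: 20.52
eef_pos: [465.6, 334.8, 90.7]
tool_rot: [-3.141, -0.0, 0.453]
force: [0.6, -0.3, -1.1]
width: 18.3
clock: 21.1
eef_pos: [466.1, 335.2, 91.3]
tool_rot: [-3.141, -0.002, 0.453]
force: [0.1, 0.4, -0.2]
width: 47.1
```

```bash
python3 -m crank '[[[0,0,-0.2,0,0,0],[0,0,-0.4,0,0,0],[0,0,-0.5,0,0,0],[0,0,-0.6,0,0,0],[0,0,-0.8,0,0,0],[0,0,-0.8,0,0,0],[0,0,-0.8,0,0,0],[0,0,-0.6,0,0,0],[0,0,-0.3,0,0,0],[0,0,0,0,0,0]]]'
python3 - <<'E'
from h import *
# bar at yaw .129; tool down, jaws along chassis x, opening ~42
print(move([480,30,270],[np.pi,0,np.pi/2+.129]),ctrl.read_state()['eef_pos'])
s=ctrl.get_image('scene')
for d in ctrl.search_frame("tester",s):
    e=d["extent"];print(d["conf"],np.round(e),world(s,*e[:2]).round())
a=np.array(s["color"]).astype(int)
u,v=pix(s,[465.3,334.3,159]);print("cap expected",u,v)
h=cv2.cvtColor(np.array(s["color"]),cv2.COLOR_RGB2HSV)
for vv in range(218,268,4):
    k=[x for x in range(445,500) if 22<h[vv,x,0]<36 and h[vv,x,1]>110]
    print(vv,(min(k),max(k)) if k else None,end=" ")
E
```

```text
clock: 21.93
eef_pos: [464.8, 334.3, 250.5]
tool_rot: [-3.141, 0.0, 0.453]
force: [-0.3, -0.7, 0.0]
width: 47.0
(array([-3.984,  9.34 , -0.654]), array([-8.0000e-03, -1.0000e-03, -1.1904e+01])) [464.77232045 334.25631633 250.53366269]
0.93 [408. 317.  72.  10.] [645. 317.  19.]
0.69 [523. 292.  35.  30.] [406. 463.  14.]
0.59 [466. 249.  17.  38.] [475. 338. 114.]
cap expected 470.72599522694884 230.42144009776004
218 None 222 None 226 None 230 None 234 (467, 467) 238 (467, 472) 242 None 246 (464, 467) 250 (464, 469) 254 None 258 None 262 (461, 461) 266 None
```

The tester's box at (466,249), 17x38 pixels, matches its start, so it stands in its hole. Next I turn the jaws across the bar.

```bash
python3 -m crank '[[[0,0,-0.3,0,0,-1],[0,0,-0.3,0,0,-1],[0,0,-0.3,0,0,-1],[0,0,-0.3,0,0,-1],[0,0,0,0,0,-1],[0,0,0,0,0,-1],[0,0,0,0,0,-1],[0,0,0,0,0,-1],[0,0,0,0,0,-1],[0,0,0,0,0,-1],[0,0,0,0,0,-1],[0,0,0,0,0,-1]]]' 0
python3 -c "
from h import *
print(move([493,32,250],[np.pi,0,np.pi/2+.129]),ctrl.read_state()['eef_pos'])"
```

```text
clock: 23.03
eef_pos: [453.8, 325.6, 263.8]
tool_rot: [-3.101, 0.018, 1.773]
force: [-0.1, -0.1, -1.5]
width: 42.6
(array([-9.839, -0.658,  0.662]), array([-0.382,  0.185,  0.694])) [453.83389071 325.56739339 263.75738582]
```

```bash
python3 -m crank '[[[-0.4,-0.05,0,-0.38,0.18,0.69],[-0.8,-0.02,0,0,0,0],[-0.95,-0.02,0,0,0,0],[-0.95,-0.02,0,0,0,0],[-0.95,-0.02,0,0,0,0],[-0.95,-0.02,0,0,0,0],[-0.95,-0.02,0,0,0,0],[-0.95,-0.02,0,0,0,0],[-0.95,-0.02,0,0,0,0],[-0.8,-0.02,0,0,0,0],[-0.4,0,0,0,0,0],[0,0,0,0,0,0]]]'
python3 -c "
from h import *
print(move([493,32,200],[np.pi,0,np.pi/2+.129]),ctrl.read_state()['eef_pos'])"
```

```text
clock: 24.03
eef_pos: [471.3, 40.3, 241.7]
tool_rot: [-3.101, 0.001, 1.709]
force: [0.2, -0.5, -0.4]
width: 42.7
(array([-0.373,  0.735,  1.361]), array([-0.391,  0.009,  0.087])) [471.29551842  40.32283696 241.69006421]
```

```bash
python3 -m crank '[[[-0.19,0.37,0,-0.39,0,0.08],[-0.18,0.36,0,0,0,0],[0,0,0,0,0,0],[0,0,0.5,0,0,0],[0,0,0.6,0,0,0],[0,0,0.4,0,0,0],[0,0,0,0,0,0],[0,0,0,0,0,0]]]' 0.25
python3 - <<'E'
from h import *
np.set_printoptions(suppress=True,precision=1)
print(move([493,32,150],[np.pi,0,np.pi/2+.129]),ctrl.read_state()['eef_pos'])
s=ctrl.get_image('scene');e=ctrl.read_state()['eef_pos'];P=[]
for v in range(60,260):
    for u in range(250,460):
        d=s["depth"][v,u];c=np.array(s["color"])[v,u].astype(int)
        if d>0 and c.max()<95 and c.max()-c.min()<25:
            w=world(s,u,v,dep=d)
            if abs(w[0]-e[0])<70 and abs(w[1]-e[1])<70 and w[2]>147:P.append(w)
P=np.array(P)
for z in range(145,300,12):
    k=P[(P[:,2]>=z)&(P[:,2]<z+12)]
    if len(k):print(z,len(k),k.min(0),k.max(0))
E
```

```text
clock: 24.7
eef_pos: [487.5, 39.1, 188.0]
tool_rot: [-3.128, -0.006, 1.706]
force: [0.5, 0.6, -0.1]
width: 32.1
(array([-0.3,  0.2,  1.3]), array([-0.1, -0.1,  0.1])) [487.5  39.1 188. ]
217 12 [469.8  31.7 223.5] [512.3  51.3 228.9]
229 61 [469.9  30.7 229.1] [521.   54.  240.9]
241 74 [466.   28.7 241.1] [520.2  54.2 252.3]
253 51 [465.7  32.8 253.1] [520.3  54.9 264.9]
265 85 [443.9  31.4 265. ] [540.9  60.8 276.6]
277 97 [437.6  29.1 277.2] [545.5  60.2 289. ]
289 148 [429.9  32.  289.1] [550.4  60.9 301. ]
```

```bash
python3 -m crank '[[[-0.15,0.1,0,-0.1,-0.08,0.05],[-0.15,0.1,0.2,0,0,0],[0,0,0.4,0,0,0],[0,0,0.4,0,0,0],[0,0,0.2,0,0,0],[0,0,0,0,0,0],[0,0,0,0,0,0]]]' 0.25
python3 -c "
from h import *
print(move([493,32,88],[np.pi,0,np.pi/2+.129]),ctrl.read_state()['eef_pos'])"
```

```text
clock: 25.33
eef_pos: [499.0, 30.4, 153.5]
tool_rot: [3.135, 0.004, 1.7]
force: [-0.1, -0.8, -0.6]
width: 31.8
(array([ 0.087, -0.207,  2.183]), array([0.064, 0.042, 0.006])) [499.01955342  30.43570378 153.54993949]
```

```bash
python3 -m crank '[[[0.08,-0.2,0,0.06,0.04,0],[0,0,0,0,0,0],[0,0,0.15,0,0,0],[0,0,0.2,0,0,0],[0,0,0.2,0,0,0],[0,0,0.2,0,0,0],[0,0,0.2,0,0,0],[0,0,0,0,0,0],[0,0,0,0,0,0]]]' 0.25
python3 -c "
from h import *
print(move([493,32,88],[np.pi,0,np.pi/2+.129]),ctrl.read_state()['force'])"
```

```text
clock: 26.08
eef_pos: [493.5, 32.2, 123.6]
tool_rot: [3.139, 0.0, 1.7]
force: [0.1, 0.1, -0.3]
width: 32.2
(array([-0.003, -0.02 ,  1.186]), array([0.028, 0.001, 0.002])) [ 0.08271622  0.08044718 -0.25920439]
```

```bash
python3 -m crank '[[[0,-0.02,0.15,0,0,0],[0,-0.02,0.2,0,0,0],[0,0,0.2,0,0,0],[0,0,0.2,0,0,0],[0,0,0.2,0,0,0],[0,0,0.2,0,0,0],[0,0,0,0,0,0],[0,0,0,0,0,0]]]' 0.25
python3 - <<'E'
from h import *
print(move([493,32,88],[np.pi,0,np.pi/2+.129]),ctrl.read_state()['force'])
s=ctrl.get_image('scene');t=ctrl.get_image('top')
a=cv2.resize(np.array(s['color'])[150:250,320:430,::-1],(440,400),interpolation=cv2.INTER_CUBIC)
b=cv2.resize(np.array(t['color'])[180:270,250:330,::-1],(356,400),interpolation=cv2.INTER_CUBIC)
cv2.imwrite('pics/bar.png',np.hstack([a,b]))
E
```

```text
clock: 26.75
eef_pos: [492.2, 32.1, 84.9]
tool_rot: [3.139, -0.0, 1.7]
force: [-0.0, 0.4, -0.5]
width: 32.3
(array([-0.008,  0.027, -0.104]), array([ 0.021, -0.001,  0.005])) [-0.04173458  0.36630001 -0.47161245]
```

View pics/bar.png

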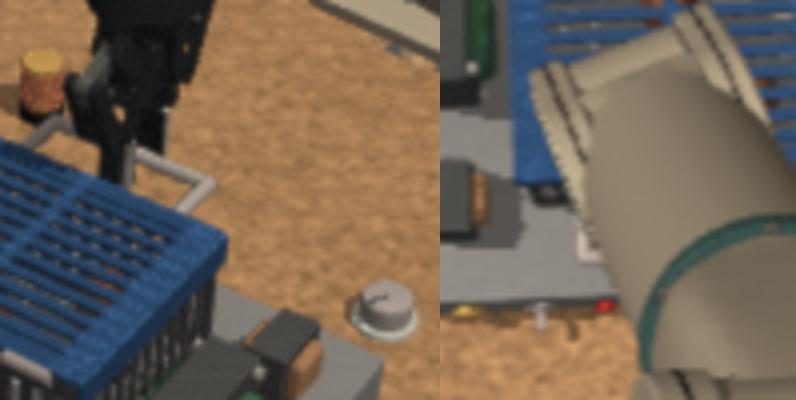

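The last view shows the fingers straddling the bar at crop (130,150), one inside the gap and one in front, with no contact. I close.

```bash
python3 -m crank '[[[0,0,0,0,0,0],[0,0,0,0,0,0],[0,0,0,0,0,0],[0,0,0,0,0,0],[0,0,0,0,0,0],[0,0,0,0,0,0]]]' 1
python3 -m crank '[[[0,0,-0.1,0,0,0],[0,0,-0.15,0,0,0],[0,0,-0.15,0,0,0],[0,0,0,0,0,0]]]'
python3 -c "
from h import *
print(ctrl.read_state()['force'],ctrl.read_state()['eef_pos'])
c=np.cos(.129);s=np.sin(.129)
z0=84.9
# arc waypoints relative to the shut lid, in chassis x and z
a0=np.arcsin(-5/200)
for d in range(0,66,6):
    a=a0+np.radians(d);print(d,round(200*(np.cos(a0)-np.cos(a)),1),round(200*(np.sin(a)-np.sin(a0)),1))"
```

```text
clock: 27.35
eef_pos: [490.9, 31.9, 85.8]
tool_rot: [3.141, 0.0, 1.7]
force: [-0.0, 0.2, -1.7]
width: 7.8
clock: 27.68
eef_pos: [490.8, 32.0, 98.5]
tool_rot: [-3.142, 0.0, 1.7]
force: [-0.2, 0.3, -3.4]
width: 7.7
[-0.24488074  0.26785097 -3.42363723] [490.81686332  31.95889753  98.48459583]
0 0.0 0.0
6 0.6 20.9
12 3.3 41.7
18 8.2 62.0
24 15.3 81.8
30 24.3 100.6
36 35.2 118.5
42 48.0 135.1
48 62.4 150.2
54 78.4 163.8
60 95.6 175.7
```

The bar is held: width 7.8, and the lift load agrees with the lid's weight. I now follow the arc, with tool y along the chassis x.

```bash
python3 -m crank '[[[0,0.03,-0.3,0,0,0],[0,0.04,-0.33,0,0,0],[0,0.06,-0.33,0,0,0],[0,0.07,-0.33,0,0,0],[0,0.09,-0.33,0,0,0],[0,0.1,-0.33,0,0,0],[0,0.12,-0.33,0,0,0],[0,0,0,0,0,0]]]'
cat >> h.py <<'E'
def lid():
    s=ctrl.read_state();e=np.array(s["eef_pos"]);d=e-[490.9,31.9,85.8]
    x=d[0]*np.cos(.129)+d[1]*np.sin(.129);a0=np.arcsin(-5/200)
    az=np.arcsin(np.clip(d[2]/200+np.sin(a0),-1,1))-a0;at=np.arctan2(d[2]-5,200*np.cos(a0)-x)-a0
    r=np.hypot(200*np.cos(a0)-x,d[2]-5)
    print("x",x.round(1),"z",d[2].round(1),"deg by z",np.degrees(az).round(1),"by atan",np.degrees(at).round(1),"r",r.round(1),"F",s["force"].round(1),"rot",s["tool_rot"].round(3),"w",s["width"])
E
python3 -c "
from h import *
lid()"
```

```text
clock: 28.35
eef_pos: [508.1, 34.3, 174.2]
tool_rot: [3.138, -0.0, 1.701]
force: [0.3, 0.1, -3.6]
width: 7.6
x 17.4 z 88.4 deg by z 26.1 by atan 26.0 r 200.7 F [ 0.3  0.1 -3.6] rot [ 3.138 -0.     1.701] w 7.575588924370886
```

```bash
python3 -m crank '[[[0,0.15,-0.3,0,0,0],[0,0.17,-0.3,0,0,0],[0,0.19,-0.3,0,0,0],[0,0.22,-0.28,0,0,0],[0,0.22,-0.25,0,0,0],[0,0,0,0,0,0],[0,0,0,0,0,0]]]'
python3 -c "
from h import *
lid()"
```

```text
clock: 28.93
eef_pos: [533.3, 37.7, 217.7]
tool_rot: [-3.141, -0.001, 1.702]
force: [1.0, -0.6, -4.9]
width: 7.4
x 42.8 z 131.9 deg by z 40.8 by atan 40.3 r 202.0 F [ 1.  -0.6 -4.9] rot [-3.141e+00 -1.000e-03  1.702e+00] w 7.356273754925628
```

```bash
python3 -m crank '[[[0,0.24,-0.26,0,0,0],[0,0.25,-0.25,0,0,0],[0,0.25,-0.22,0,0,0],[0,0.26,-0.2,0,0,0],[0,0.26,-0.19,0,0,0],[0,0,0,0,0,0],[0,0,0,0,0,0]]]'
python3 -c "
from h import *
lid()"
```

```text
clock: 29.52
eef_pos: [557.8, 41.0, 245.6]
tool_rot: [-3.114, 0.0, 1.703]
force: [-0.6, -0.1, -2.6]
width: 7.3
x 67.5 z 159.8 deg by z 52.2 by atan 50.9 r 203.7 F [-0.6 -0.1 -2.6] rot [-3.114  0.     1.703] w 7.297732584901941
```

```bash
python3 -m crank '[[[0,0.25,-0.16,-0.2,0,0],[0,0.25,-0.14,0,0,0],[0,0.25,-0.12,0,0,0],[0,0.2,-0.1,0,0,0],[0,0,0,0,0,0],[0,0,0,0,0,0]]]'
python3 - <<'E'
from h import *
lid()
# independent look: blue lid plane from depth
c,q=np.cos(.129),np.sin(.129)
for n in("scene","top"):
    p=ctrl.get_image(n);h=cv2.cvtColor(np.array(p["color"]),cv2.COLOR_RGB2HSV);P=[]
    for v,u in zip(*np.nonzero((h[...,0]>98)&(h[...,0]<118)&(h[...,1]>130)&(h[...,2]>60))):
        d=p["depth"][v,u]
        if d>0:
            w=world(p,u,v,dep=d);x=(w[0]-490.9)*c+(w[1]-31.9)*q;y=-(w[0]-490.9)*q+(w[1]-31.9)*c
            if 40<x<220 and abs(y)<85 and 130<w[2]<330:P.append([x,w[2]])
    P=np.array(P)
    for _ in range(4):
        m=P.mean(0);U,S,V=np.linalg.svd(P-m,full_matrices=False);r=abs((P-m)@V[1]);P=P[r<max(4,2*r.std())]
    print(n,len(P),S,"deg",np.degrees(np.arctan2(-V[0,1],V[0,0]))%180)
E
```

```text
clock: 30.02
eef_pos: [574.7, 43.1, 259.3]
tool_rot: [-3.114, 0.002, 1.703]
force: [-2.2, 0.1, -2.5]
width: 7.2
x 84.5 z 173.5 deg by z 58.8 by atan 57.0 r 204.2 F [-2.2  0.1 -2.5] rot [-3.114e+00  2.000e-03  1.703e+00] w 7.239941899656191
scene 2348 [2324.60938972   81.68687606] deg 56.69355579219228
top 179 [576.06163926  16.90166432] deg 55.697319119508435
```

```bash
python3 -m crank '[[[0,0.2,-0.08,0,0,0],[0,0.15,-0.06,0,0,0],[0,0,0,0,0,0],[0,0,0,0,0,0],[0,0,0,0,0,0],[0,0,0,0,0,0]]]'
cat > chk.py <<'E'
from h import *
lid()
c,q=np.cos(.129),np.sin(.129)
for n in("scene","top"):
    p=ctrl.get_image(n);h=cv2.cvtColor(np.array(p["color"]),cv2.COLOR_RGB2HSV);P=[]
    for v,u in zip(*np.nonzero((h[...,0]>98)&(h[...,0]<118)&(h[...,1]>130)&(h[...,2]>60))):
        d=p["depth"][v,u]
        if d>0:
            w=world(p,u,v,dep=d);x=(w[0]-490.9)*c+(w[1]-31.9)*q;y=-(w[0]-490.9)*q+(w[1]-31.9)*c
            if 40<x<220 and abs(y)<85 and 130<w[2]<330:P.append([x,w[2]])
    P=np.array(P)
    for _ in range(4):
        m=P.mean(0);U,S,V=np.linalg.svd(P-m,full_matrices=False);r=abs((P-m)@V[1]);P=P[r<max(4,2*r.std())]
    print(n,len(P),"deg",np.degrees(np.arctan2(-V[0,1],V[0,0]))%180)
    for k in("tester","valve1","coil_plug","panel_knob","fuse_holder","screwdriver"):
        print(k,[(round(d["conf"],2),np.round(d["extent"]).tolist()) for d in ctrl.search_frame(k,p)[:4]])
E
python3 chk.py
```

```text
clock: 30.62
eef_pos: [579.4, 43.7, 262.8]
tool_rot: [-3.103, 0.003, 1.703]
force: [-3.3, -0.6, 0.5]
width: 7.2
x 89.3 z 177.0 deg by z 60.8 by atan 58.7 r 204.5 F [-3.3 -0.6  0.5] rot [-3.103e+00  3.000e-03  1.703e+00] w 7.204494189267647
scene 2432 deg 58.52336034229557
tester [(0.88, [525.0, 292.0, 36.0, 27.0]), (0.73, [465.0, 248.0, 18.0, 36.0]), (0.57, [409.0, 319.0, 68.0, 9.0]), (0.27, [329.0, 224.0, 167.0, 174.0])]
valve1 [(0.85, [282.0, 283.0, 15.0, 38.0]), (0.84, [302.0, 298.0, 18.0, 38.0]), (0.73, [247.0, 261.0, 15.0, 32.0]), (0.66, [264.0, 271.0, 18.0, 32.0])]
coil_plug [(0.57, [247.0, 260.0, 14.0, 32.0])]
panel_knob [(0.72, [416.0, 230.0, 19.0, 15.0])]
fuse_holder [(0.7, [190.0, 206.0, 13.0, 12.0])]
screwdriver [(0.81, [412.0, 336.0, 92.0, 40.0])]
top 153 deg 57.404671471932986
tester [(0.8, [160.0, 265.0, 49.0, 20.0]), (0.54, [187.0, 238.0, 12.0, 15.0])]
valve1 [(0.67, [339.0, 141.0, 13.0, 19.0]), (0.22, [190.0, 238.0, 14.0, 14.0])]
coil_plug []
panel_knob [(0.77, [255.0, 280.0, 13.0, 14.0])]
fuse_holder [(0.69, [438.0, 174.0, 22.0, 16.0])]
screwdriver [(0.63, [204.0, 168.0, 68.0, 16.0])]
```

```bash
python3 -m crank '[[[0,0.16,-0.04,0,0,0],[0,0,0,0,0,0],[0,0,0,0,0,0],[0,0,0,0,0,0],[0,0,0,0,0,0],[0,0,0,0,0,0],[0,0,0,0,0,0]]]'
python3 chk.py | grep -v '\['
python3 -c "
from h import *
lid();print(ctrl.read_state()['qd'].round(4))"
```

```text
clock: 31.9
eef_pos: [582.8, 44.2, 265.1]
tool_rot: [-3.099, 0.004, 1.703]
force: [-4.0, -0.1, 0.1]
width: 7.4
scene 2454 deg 59.58115818693768
top 149 deg 58.67121915190026
x 92.7 z 179.3 deg by z 62.1 by atan 59.8 r 204.6 F [-2.6  0.4 -0.2] rot [-3.099  0.004  1.703] w 7.666860619639634
[-0.0024  0.      0.0012 -0.0013 -0.0014  0.0007  0.0005]
```

The lid reads 59.6 to 59.8 degrees, is steady, and the gripper still has it. I hand in.

```bash
python3 -c "
from h import *
print(ctrl.finish_job());lid()"
```

```text
the job is handed in; nothing more can be done
None
the job is handed in; nothing more can be done
```

I did the whole job in about 32 s and handed it in; the system gives no verdict.

- **Test posts:** I rested the tester's tip on the red post twice, with 9–17 N, and then on the black post with 7–13 N. Both posts were hidden from the cameras at contact. That the tip was on the brass rests on the height where it met resistance (about 78 mm, as expected) and on post positions measured beforehand.
- **Tester:** It is back in the middle hole and let go. Its outline in the scene picture matches its starting one.
- **Lid:** The gripper holds it by the handle at about 60°. Just before hand-in the arm position gave 59.8° and the camera depth gave 59.6° (scene) and 58.7° (top). By the handle's height alone it came to 62.1°, also within the 5° allowed. The arm was still.
- **Other things on the desk:** The four valves, knob, fuse holder and screwdriver were found where they started, to within a few pixels. The final check did not find the coil plug; it showed standing in its usual place in the last picture I viewed, before the lift.

**Disagreements:**
- The purple and pink look-alike testers stood on their tips at the start and toppled early in the run. The gripper passed well above them, so I don't think I touched them, but they now lie on the desk.
- The fingertips looked about 30 mm higher in the camera than the reported tool position, so I set the grips by the camera.

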